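# Weigh out grinding balls with a scoop

## Robot

A 6-joint arm with a two-finger parallel gripper is mounted at the origin on the work surface. World frame = base frame: x ahead of the robot, y to its left, z up, the work surface at z = 0. Lengths are in m, angles in rad, forces in N, time in s.
With the tool pointing down it reaches from about 0.325 to 0.85 m from the base axis. Payload 4.4 kg.
Tool frame: the origin (TCP) lies at the very end of the fingers, on their centre line; the grasp point (between the pads) lies manip.tcp_to_grasp behind it (manip.tcp_to_grasp is the distance from the TCP to the grasp point, in m); z points along the fingers, y is the line along which they close (so a half turn about z gives the same grasp; the last joint's range is limited). The gripper opens to 94 mm and grips with 3 to 60 N. Pads are 16 mm wide; open, the fingers measure 119 mm over their backs; the gripper's body (75 mm by 177 mm) begins 78 mm behind the grasp point.
Start: joints at [0.969, 0.207, 1.542, -0, 1.393, -0.15], TCP at [0.251, 0.517, 0.205] pointing down, gripper open.
Joint ranges: [-2.73, 2.73], [-0.86, 2.22], [0.23, 2.46], [-1.11, 4.25], [0.08, 2.63], [-2.82, 2.82]. Speed limits (rad/s): [2.79, 2.79, 3.14, 3.14, 3.14, 3.14].

## Interface

Orientations are given as [roll, pitch, yaw] about the fixed x, y, z axes, in that order (R = Rz(yaw) Ry(pitch) Rx(roll)).
In Python, from plant import manip, solver, vision, order gives the robot as it stands. Calls block until the motion is done:
- manip.move_pose(position, orientation): joint-space move of the TCP to a pose.
- manip.line_to(position, orientation=None, speed=0.15, force_limit=None): straight line of the TCP; orientation=None keeps the orientation; speed is the mean speed in m/s. With force_limit (N) it stops when the force on the tool has changed by that much, and returns True; else False.
- manip.goto_joints(angles): joint-space move.
- manip.command_gripper(opening, grip_force=None): finger opening in m; grip_force is the grip in N (None keeps the last); returns when the fingers have stopped.
- manip.sleep(seconds).
- solver.solve_ik(position, orientation): joint angles nearest the present ones, or None.
- vision.get_image(name): name is "scene" or "top" or "wrist"; returns the picture (420x560x3 uint8, red, green, blue); there is no depth.
- vision.camera_info(name): a dict with "mtx" (3x3 intrinsics, pixels), "T" (4x4, takes a point from camera to world coordinates). Camera axes: x right, y down, z forward; pixel columns grow to the right and rows downward; lengths in m; the calibration is good to about 2 mm. A picture is of the moment at which its call begins: read the wrist's pose just before it. camera_info takes no time and is no camera call; for the wrist camera it gives the pose at the moment of the call.
A pose or a line that the arm cannot do raises manip.IKError and nothing moves.
- order.sign_off(): hands the job in; it is judged then, once.
Readings, each from a call of its own:
- manip.current_clock(): time.
- manip.current_joint_pos(): joint angles.
- manip.current_joint_vel(): joint speeds.
- manip.current_tau(): joint torques, N m.
- manip.current_eef_pos(): TCP position.
- manip.current_tool_rot(): TCP orientation.
- manip.current_ft_force(): force on the tool from outside, world axes, zero at the start.
- manip.current_torque(): the same for the moment, N m.
- manip.current_opening(): finger opening in m.
- manip.current_grasp_force(): force on a finger pad.
Only numpy, scipy, OpenCV 4.12 (cv2) and the standard library are available. Lean on these libraries where they do the work, as an engineer would, in place of code of your own. Each camera call takes 0.05 s, during which the arm holds its last target. There are 200 camera calls.

## Task

Press the balance's key to zero it while the jar is still empty, then take the scoop from its rubber mat and use it to transfer at least four of the six white grinding balls from the pan through the funnel into the jar on the balance (touch the balls only with the scoop). Spill none: any ball you do not transfer stays in the pan. Finally stand the scoop back upright, wholly on its mat, with the jar still upright on the balance plate and the other things on the bench left where they are.

Things in the scene. Friction and masses are not known exactly. Their poses are not given: they have to be found in the camera images.
- balance: White top-loading laboratory balance, fixed, 290 (x) x 200 (y) mm. Its front apron (towards its -x) is 30 mm high; the square steel weighing plate, 160 x 160 mm, top at z = 58 mm, is centred at x = +40 mm. Origin on the table under the body; x points away from the front.
- tare_top (a point): Centre of the top of the balance's only key, a round pale button of 26 mm diameter that points up from the front apron, 140 mm before the balance's origin, top 48 mm above the table. 6 mm travel, about 4 N to press home; it springs back.
- tare (a joint): Travel of that key: 0 up, 0.006 m fully down. A press counts from 0.0035.
- jar: Clear jar with an aluminium funnel fixed in its mouth; one loose piece, 0.5 kg, on the weighing plate. Jar 62 mm diameter, 78 mm high, 3 mm wall, 5 mm base. The funnel's 42 mm bore opens at 45 degrees to a 140 mm rim, 130 mm above the jar's underside. Origin: centre of the jar's underside, z up.
- funnel_mouth (a point): Centre of the funnel's rim plane (rim diameter 140 mm), 130 mm above the jar's underside, about 188 mm above the table.
- jar_inside (a point): Middle of the jar's inside, on its axis, 40 mm above its underside. A ball counts as in the jar when its centre is within 36 mm of this point.
- pan: Dark steel pan, fixed. Floor 5 mm above table, from x = -139 to +105 mm, inside y -53 to +53; walls 45 mm above the floor, 9 mm rims outside the long sides. The -x end and long sides are upright; the +x end leans out, from x = +105 at the floor to +126 at the rim. Balls lie in the +x half. Origin on the table, x towards the leaning end.
- pan_floor (a point): Point of the pan's inside floor straight above the pan's origin, 5 mm above the table.
- scoop: Loose aluminium scoop, 0.2 kg: flat floor 104 (x) x 96 (y) x 1.6 mm, mouth open to +x; side walls 38 mm high behind x = +10, stepping down to nothing at x = +28; back wall 38 mm at x = -51. Black bar handle along x over the top (x -56 to +39, 22 mm wide in y, 58 to 90 mm above the underside) on a post at the back. Origin: centre of the underside, z up.
- scoop_grip (a point): Where to grip the handle from above (fingers closing along the scoop's y): centre of the handle, 74 mm above the scoop's underside, above its origin.
- scoop_lip (a point): Middle of the scoop's mouth edge, on the underside, 52 mm before the origin along the scoop's +x.
- mat: Black rubber mat, fixed, 200 (x) x 150 (y) x 4 mm, where the scoop stands at the start and must stand at the end. Origin under its centre, its top 4 mm above the table.
- ball0: White ceramic grinding ball, 20 mm diameter, 25 g, at first in the pan. Origin at its centre.
- ball1: White ceramic grinding ball, 20 mm diameter, 25 g, at first in the pan. Origin at its centre.
- ball2: White ceramic grinding ball, 20 mm diameter, 25 g, at first in the pan. Origin at its centre.
- ball3: White ceramic grinding ball, 20 mm diameter, 25 g, at first in the pan. Origin at its centre.
- ball4: White ceramic grinding ball, 20 mm diameter, 25 g, at first in the pan. Origin at its centre.
- ball5: White ceramic grinding ball, 20 mm diameter, 25 g, at first in the pan. Origin at its centre.
- tin_a: Bystander: small open aluminium tin, 54 mm diameter, 38 mm high. Origin under its centre.
- tin_b: Bystander: small open aluminium tin, 54 mm diameter, 38 mm high. Origin under its centre.
- mortar: Bystander: white mortar, 132 mm diameter, 70 mm high, with its pestle leaning out to 115 mm height. Origin under its centre.
- tin_lid: Bystander: dark round lid, 94 mm diameter, 14 mm thick. Origin under its centre.
- brush: Bystander: brush lying on the table at the side. Origin under its middle.
- spatula: Bystander: spatula lying on the table at the side. Origin under its middle.
Things that resemble listed ones, but are neither listed nor needed, are in the scene too. What is shaped like the scoop but blue is not meant.

How it is judged:
By the outcome, as a careful person would: the job done as asked, in the order asked, and still so for the second after the job is handed in, with the robot touching nothing.
It also fails if it takes over 72 s, if anything falls off the work surface, if the arm or the gripper's body presses on something with over 40 N, if the wrist force passes 120 N, or if a joint passes its speed limit or range.

## Working session

There is one attempt and no reset: what is moved stays moved. The work goes in short steps, each a Python script; the robot and the scene stay as the last script left them, time stands still between calls to the robot, and variables do not carry over. Pictures are saved under pics/ and viewed, at most 11 in all, crops included, and the job is handed in when it is done.

```bash
mkdir -p pics; ls; python3 - <<'E'
from plant import manip,vision
import cv2,numpy as np
for n in("scene","top"):
    im=vision.get_image(n); cv2.imwrite(f"pics/{n}0.png",im[:,:,::-1])
    i=vision.camera_info(n); print(n,i["mtx"].tolist(),np.round(i["T"],4).tolist())
print(manip.tcp_to_grasp,manip.current_clock(),manip.current_tool_rot())
E
```

```text
pics
scene [[488.9227681613436, 0.0, 276.51274086408733], [0.0, 488.9227681613436, 205.5886848513782], [0.0, 0.0, 1.0]] [[0.7847, 0.3809, -0.4891, 1.4019], [0.6199, -0.4842, 0.6175, -1.1624], [-0.0016, -0.7877, -0.616, 1.1985], [0.0, 0.0, 0.0, 1.0]]
top [[473.64940755889137, 0.0, 281.1471980473751], [0.0, 473.64940755889137, 216.6596655830246], [0.0, 0.0, 1.0]] [[0.0009, -0.9935, 0.1137, 0.3952], [-1.0, -0.0015, -0.0056, -0.0672], [0.0057, -0.1137, -0.9935, 1.5943], [0.0, 0.0, 0.0, 1.0]]
0.0188 0.1 [-3.13961255e+00 -3.10127974e-04  2.68980228e+00]
```

View pics/scene0.png

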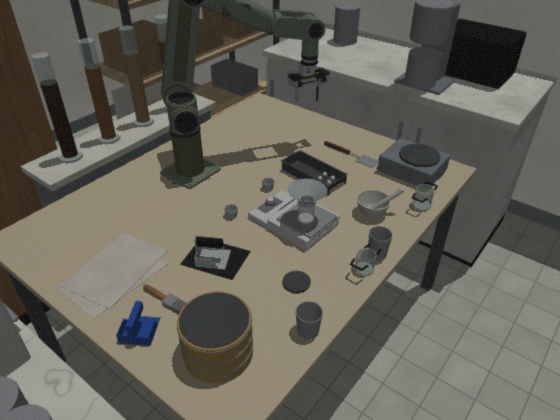

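View pics/top0.png

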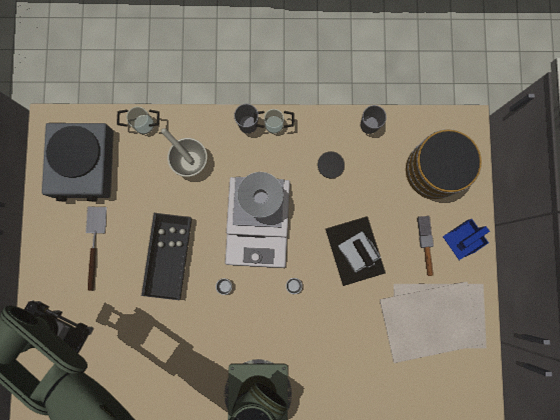

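The scene shows the mat with the real scoop (top view ~(357,250)), the balance with funnel (~(262,197)), the pan (~(167,256)) with six balls near (170,238), and tins at (225,286) and (294,286). I'll enlarge this and get mask corners.

```bash
cat > h.py <<'E'
import numpy as np, cv2
from plant import manip,solver,vision,order
def ray(n,uv,z,info=None):
    i=info or vision.camera_info(n); T=i["T"]
    d=T[:3,:3]@np.linalg.solve(i["mtx"],[uv[0],uv[1],1.]); o=T[:3,3]
    return o+d*(z-o[2])/d[2]
def proj(n,p,info=None):
    i=info or vision.camera_info(n); T=i["T"]
    c=i["mtx"]@(T[:3,:3].T@(np.array(p)-T[:3,3])); return c[:2]/c[2]
E
python3 - <<'E'
from h import *
im=cv2.imread("pics/top0.png"); g=cv2.cvtColor(im,cv2.COLOR_BGR2GRAY)
c=cv2.resize(im[160:304,130:396],None,fx=3,fy=3,interpolation=cv2.INTER_CUBIC); cv2.imwrite("pics/crop0.png",c)
for nm,(x0,y0,x1,y1),t in(("pan",(135,205,200,305),75),("mat",(318,212,392,292),70)):
    m=np.zeros_like(g); m[y0:y1,x0:x1]=(g[y0:y1,x0:x1]<t)*255
    k=max(cv2.findContours(m,cv2.RETR_EXTERNAL,cv2.CHAIN_APPROX_NONE)[0],key=cv2.contourArea)
    r=cv2.minAreaRect(k); b=cv2.boxPoints(r); print(nm,r,b.tolist())
    for z in(0.004,0.05): print(z,[np.round(ray("top",q,z)[:2],4).tolist() for q in b])
m=np.zeros_like(g); m[220:252,150:190]=(g[220:252,150:190]>130)*255
n,_,s,ce=cv2.connectedComponentsWithStats(m)
for i in range(1,n): print("ball",s[i,4],ce[i],np.round(ray("top",ce[i],0.015),4))
E
```

```text
pan ((168.72000122070312, 256.4599914550781), (43.69919967651367, 84.14571380615234), 8.130102157592773) [[141.13999938964844, 295.0199890136719], [153.0399932861328, 211.72000122070312], [196.3000030517578, 217.89999389648438], [184.40000915527344, 301.1999816894531]]
0.004 [[0.3154, 0.3871], [0.5934, 0.3566], [0.5726, 0.2101], [0.2953, 0.2436]]
0.05 [[0.3177, 0.374], [0.5877, 0.3443], [0.5675, 0.2021], [0.2982, 0.2346]]
mat ((354.8525390625, 250.58029174804688), (59.90557098388672, 44.163482666015625), 72.75853729248047) [[324.88507080078125, 228.5184783935547], [367.06402587890625, 215.42845153808594], [384.82000732421875, 272.64208984375], [342.64105224609375, 285.73211669921875]]
0.004 [[0.5372, -0.2237], [0.5819, -0.367], [0.3897, -0.4225], [0.3463, -0.281]]
0.05 [[0.5331, -0.2192], [0.5765, -0.3583], [0.3898, -0.4122], [0.3477, -0.2748]]
ball 16 [150.375 223.75 ] [0.5514 0.3613 0.015 ]
ball 13 [160.53846154 231.07692308] [0.5269 0.3266 0.015 ]
ball 12 [171.5 229.5] [0.5322 0.2902 0.015 ]
ball 1 [150. 231.] [0.5271 0.3617 0.015 ]
ball 11 [181.45454545 231.18181818] [0.5267 0.2568 0.015 ]
ball 12 [159.75       243.66666667] [0.4849 0.328  0.015 ]
ball 11 [170.63636364 243.54545455] [0.4853 0.2918 0.015 ]
ball 11 [178.18181818 243.18181818] [0.4866 0.2667 0.015 ]
```

View pics/crop0.png

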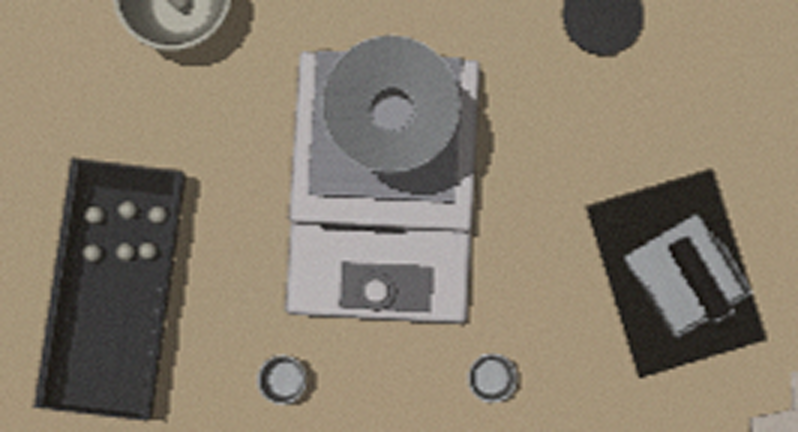

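```bash
python3 - <<'E'
from h import *
import pickle
print("button",ray("top",(255.3,256.7),.048),"rim c",ray("top",(260.8,196.5),.188),"matc",ray("top",(354.85,250.6),.004))
D={}
for n,(x,y,z,psi) in dict(pan=(.40,.30,.36,-.11),bal=(.42,-.0,.36,0),mat=(.42,-.30,.36,.5)).items():
    manip.move_pose([x,y,z],[np.pi,0,psi]); manip.sleep(.1)
    i=vision.camera_info("wrist"); im=vision.get_image("wrist"); cv2.imwrite(f"pics/w_{n}.png",im[:,:,::-1]); D[n]=i
    print(n,np.round(i["T"],3).tolist(),manip.current_clock(),np.round(manip.current_joint_pos(),2))
print(i["mtx"]); pickle.dump(D,open("D.pkl","wb"))
a=[cv2.resize(cv2.imread(f"pics/w_{n}.png"),(400,300)) for n in D]
cv2.imwrite("pics/all1.png",np.vstack([np.hstack(a[:2]),np.hstack([a[2],a[2]*0])]))
E
```

```text
button [0.44096422 0.0080175  0.048     ] rim c [ 0.61701591 -0.01403019  0.188     ] matc [ 0.46301414 -0.32358458  0.004     ]
pan [[-0.11, -0.961, -0.253, 0.471], [-0.994, 0.106, 0.029, 0.292], [-0.001, 0.255, -0.967, 0.539], [0.0, 0.0, 0.0, 1.0]] 2.2333 [ 0.47 -0.03  1.49  0.    1.69  2.15]
bal [[0.001, -0.967, -0.254, 0.492], [-1.0, -0.001, 0.001, 0.001], [-0.002, 0.254, -0.967, 0.539], [0.0, 0.0, 0.0, 1.0]] 3.5333 [-0.2  -0.21  1.65  0.    1.71  1.36]
mat [[0.48, -0.848, -0.222, 0.483], [-0.877, -0.465, -0.121, -0.263], [-0.001, 0.253, -0.967, 0.539], [0.0, 0.0, 0.0, 1.0]] 4.8333 [-0.79  0.    1.45  0.    1.69  0.28]
[[365.60138133   0.         276.23887758]
 [  0.         365.60138133 210.38820403]
 [  0.           0.           1.        ]]
```

View pics/all1.png

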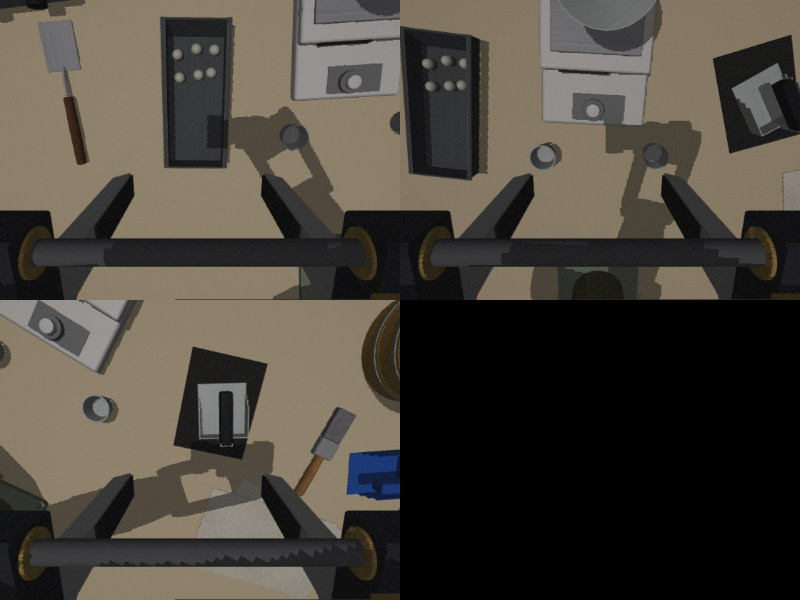

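Wrist views: top-left shows the pan upright with leaning end up and balls near (195,60); bottom-left shows the scoop at (222,412), mouth up, back wall low, nearly aligned with my yaw 0.5. Enlarging both for corner reading.

```bash
python3 - <<'E'
from h import *
a=cv2.imread("pics/w_pan.png")[15:240,215:335]; b=np.zeros((225,140,3),np.uint8); b[:170]=cv2.imread("pics/w_mat.png")[60:230,240:380]
c=cv2.resize(np.hstack([a,b]),None,fx=2.6,fy=2.6,interpolation=cv2.INTER_CUBIC); c=np.clip(c*1.6,0,255).astype(np.uint8)
cv2.imwrite("pics/crop1.png",c)
E
```

```text
(no output)
```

View pics/crop1.png

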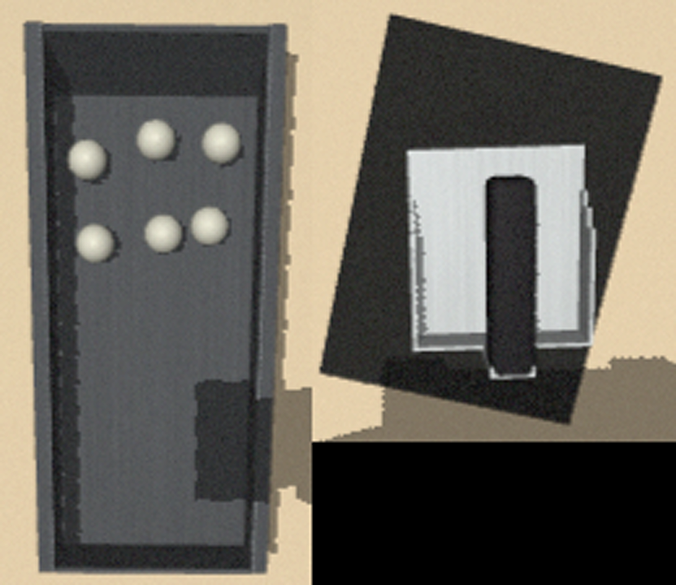

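```bash
python3 - <<'E'
from h import *
import pickle
D=pickle.load(open("D.pkl","rb"))
P=lambda c,z:ray("",(c[0]/2.6+215,c[1]/2.6+15),z,D["pan"])
M=lambda c,z:ray("",((c[0]-312)/2.6+240,c[1]/2.6+60),z,D["mat"])
tl,tr,br,bl=[P(c,.05)[:2] for c in((25,21),(285,24),(266,573),(40,571))]
print("rim",*[np.round(v,4) for v in(tl,tr,br,bl)],np.linalg.norm(tl-tr),np.linalg.norm(bl-br),np.linalg.norm(tl-bl))
m=(tl+tr)/2-(bl+br)/2; yaw=np.arctan2(m[1],m[0]); u=m/np.linalg.norm(m); w=np.array([-u[1],u[0]]); print("yaw",yaw)
far=P((150,97),.005)[:2]; near=P((150,545),.005)[:2]; print("floor len",(far-near)@u)
c=(tl+tr+bl+br)/4; ox=((far@u-.105)+(near@u+.139))/2; O=u*ox+w*(c@w); print("pan origin",O,"rim far rel",(tl-O)@u,(tr-O)@u, "right floor",[(P(q,.005)[:2]-O)@w for q in((257,97),(250,545))])
for b in((88,160),(155,140),(221,144),(95,243),(163,234),(209,226)):
    p=P(b,.015)[:2]-O; print("ball",np.round([p@u,p@w],4))
l,r=M((407,151),.0056)[:2],M((584,146),.0056)[:2]; d=l-r; print("lip",l,r,np.linalg.norm(d),"yaw",np.arctan2(d[1],d[0])-np.pi/2)
hl=M((487,190),.094)[:2];hr=M((536,190),.094)[:2];bl2=M((489,360),.094)[:2];br2=M((536,360),.094)[:2];ff=M((511,177),.094)[:2]
v=(hl+hr-bl2-br2)/2;print("handle w",np.linalg.norm(hl-hr),"yaw",np.arctan2(v[1],v[0]),"front",ff)
sy=np.arctan2(v[1],v[0]);s=np.array([np.cos(sy),np.sin(sy)])
print("origin by lip",(l+r)/2-.052*s,"by handle",ff-.039*s)
mc=[M(c,.004)[:2] for c in((388,14),(662,76),(570,424),(320,372))]; e=mc[0]-mc[3]; print("mat",np.mean(mc,0),np.arctan2(e[1],e[0]),np.linalg.norm(e))
g=cv2.cvtColor(cv2.imread("pics/top0.png"),cv2.COLOR_BGR2GRAY)
z=cv2.resize(g[160:240,220:300],None,fx=4,fy=4,interpolation=cv2.INTER_CUBIC)
h=cv2.HoughCircles(z,cv2.HOUGH_GRADIENT,1,40,param1=100,param2=20,minRadius=80,maxRadius=105); 
for q in (h[0][:3] if h is not None else []): uv=q[:2]/4+[220,160]-.375; print("funnel",q,uv,ray("top",uv,.188))
print("bal button w",ray("",(193*1.4,110*1.4),.048,D["bal"]))
E
```

```text
rim [0.5848 0.3436] [0.5702 0.2227] [0.3009 0.2536] [0.3155 0.375 ] 0.12185385980778776 0.12232981112239869 0.2712137435781006
yaw -0.1151493452577432
floor len 0.24399308461258554
pan origin [0.44778168 0.29814594] rim far rel 0.13093422441948577 0.13025195571658796 right floor [np.float64(-0.053013030374518134), np.float64(-0.0565511788076703)]
ball [0.0729 0.0348]
ball [0.0829 0.    ]
ball [ 0.0811 -0.0342]
ball [0.0314 0.0317]
ball [ 0.0362 -0.0044]
ball [ 0.0403 -0.0287]
lip [ 0.47933406 -0.26526866] [ 0.52787531 -0.34840994] 0.09627422242655277 yaw 0.5284528109158773
handle w 0.02248455507626614 yaw 0.5350604264895144 front [ 0.49272338 -0.31218178]
origin by lip [ 0.45887232 -0.33335373] by handle [ 0.4591741  -0.33206761]
mat [ 0.46257032 -0.32346587] 0.29629524202373186 0.19833078699886916
bal button w [0.44093491 0.01003668 0.048     ]
```

```bash
python3 - <<'E'
from h import *
import pickle
dn=[np.pi,0,0]
manip.command_gripper(.0)
manip.move_pose([.441,.0085,.10],dn)
manip.line_to([.441,.0085,.054],speed=.15)
print(manip.line_to([.441,.0085,.0405],speed=.03,force_limit=12),manip.current_eef_pos(),manip.current_ft_force())
manip.sleep(.2)
manip.line_to([.441,.0085,.12],speed=.2)
manip.command_gripper(.09)
manip.move_pose([.47,.0,.40],dn); manip.sleep(.1)
i=vision.camera_info("wrist"); im=vision.get_image("wrist"); cv2.imwrite("pics/w_fun.png",im[:,:,::-1]); pickle.dump(i,open("F.pkl","wb"))
print(manip.current_clock(), proj("",[.62,-.014,.188],i))
E
```

```text
True [0.44291457 0.00802567 0.04617165] [-1.86255949 -0.52547978  8.21692993]
11.9583 [291.63472932  29.22591089]
```

View pics/w_fun.png

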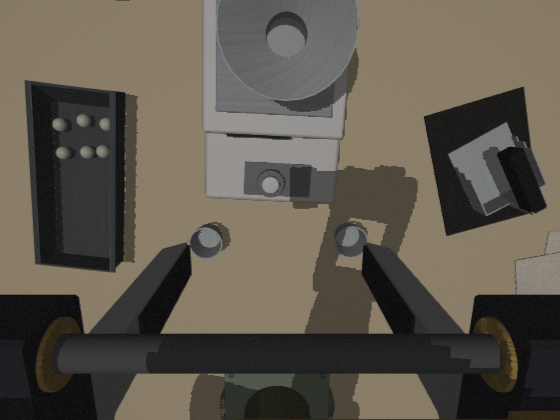

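The image shows the funnel rim centre ~(287,30), bore ~(286,40), and the key at (270,184). The press stopped early (z=46.2 mm), so I'll redo it with a higher limit.

```bash
python3 - <<'E'
from h import *
import pickle
F=pickle.load(open("F.pkl","rb"))
print("key",ray("",(270.5,184),.048,F))
for uv in((217.5,27),(358,25),(288,101)): print("rim",ray("",uv,.188,F))
print("bore",ray("",(286,40),.14,F),"top rim",ray("top",(260.7,194.8),.188))
dn=[np.pi,0,0]
k=ray("",(270.5,184),.048,F)[:2]; k=(k+[.441,.0085])/2
manip.command_gripper(0.)
manip.move_pose([*k,.09],dn)
manip.line_to([*k,.055],speed=.15); manip.sleep(.2)
f0=manip.current_ft_force(); print(f0,manip.current_eef_pos(),manip.current_opening())
for z in(.049,.047,.045,.043,.0415):
    s=manip.line_to([*k,z],speed=.02,force_limit=25); manip.sleep(.1)
    print(z,s,np.round(manip.current_eef_pos(),4),np.round(manip.current_ft_force()-f0,1))
    if s or manip.current_ft_force()[2]-f0[2]>18: break
manip.line_to([*k,.12],speed=.2)
print(manip.current_clock())
E
```

```text
key [0.4406391  0.00981588 0.048     ]
rim [0.62206302 0.05789022 0.188     ]
rim [ 0.62365643 -0.0781686   0.188     ]
rim [ 0.5532375  -0.01097281  0.188     ]
bore [ 0.61885657 -0.00967174  0.14      ] top rim [ 0.62217988 -0.01370019  0.188     ]
[ 0.6240278  -0.02302111  0.39989565] [0.44214658 0.0089388  0.056299  ] 0.00030821779863290987
0.049 False [0.4417 0.009  0.0495] [0.7 0.2 1.9]
0.047 False [0.4414 0.0091 0.0473] [ 2.  -0.9  2.9]
0.045 False [0.4415 0.009  0.0461] [-0.7  0.3 10. ]
0.043 False [0.4416 0.009  0.0458] [-5.   1.  24.3]
17.2333
```

The stop at 46 mm with a collar visible around the key suggests the closed finger pair sits on the collar. Pressing with one finger instead.

```bash
python3 - <<'E'
from h import *
dn=[np.pi,0,0]; x,y=.4406,.0093+.031
manip.command_gripper(.05)
manip.line_to([x,y,.12],dn,speed=.3)
manip.line_to([x,y,.057],speed=.2)
f0=manip.current_ft_force()
for z in(.049,.046,.043,.0405):
    s=manip.line_to([x,y,z],speed=.04,force_limit=25); manip.sleep(.05)
    f=manip.current_ft_force()-f0
    print(z,s,np.round(manip.current_eef_pos(),4),np.round(f,1))
    if s or f[2]>18: break
im=vision.get_image("scene"); cv2.imwrite("pics/s1.png",cv2.resize(im[150:260,220:360,::-1],None,fx=4,fy=4,interpolation=cv2.INTER_CUBIC))
manip.line_to([x,y,.10],speed=.3)
print(manip.current_clock())
E
```

```text
0.049 False [0.4422 0.04   0.0501] [ 1.  -0.7  2.9]
0.046 False [0.4417 0.0401 0.0466] [ 1.6 -1.1  3.6]
0.043 False [0.442  0.0401 0.0457] [-3.9  0.2 21.7]
20.2417
```

```bash
cat >> h.py <<'E'
PO=np.array([.4478,.2981]); PY=-.115
HZ=.0552   # underside-to-TCP height in hand
def tcp(L,psi,p):
    "TCP pose that puts the scoop lip at L with yaw psi, pitch p (+ = mouth down)"
    from scipy.spatial.transform import Rotation as R
    return (np.array(L)+R.from_euler("xyz",[0,p,psi]).apply([-.052,0,HZ])).tolist(),[np.pi,p,psi]
def pan(x,y,z):
    c,s=np.cos(PY),np.sin(PY); return [PO[0]+c*x-s*y,PO[1]+s*x+c*y,z]
E
python3 - <<'E'
from h import *
psi=.533; o=[.459,-.3327]; 
manip.command_gripper(.09)
manip.move_pose([*o,.16],[np.pi,0,psi])
manip.line_to([*o,.0595],speed=.2); manip.sleep(.1)
print(manip.current_eef_pos(),manip.current_ft_force())
manip.command_gripper(.015,grip_force=60)
print("grip",manip.current_opening(),manip.current_grasp_force(),manip.current_eef_pos())
manip.line_to([*o,.19],speed=.2)
print(manip.current_opening(),manip.current_ft_force())
manip.move_pose([.40,-.02,.20],[np.pi,0,.1])
a=tcp(pan(-.026,0,.09),PY,0); manip.move_pose(*a); manip.sleep(.1)
i=vision.camera_info("wrist"); w=vision.get_image("wrist"); s=vision.get_image("scene")
import pickle; pickle.dump(i,open("W.pkl","wb"))
cv2.imwrite("pics/w2.png",np.vstack([w[:,:,::-1],cv2.resize(s[100:240,220:407,::-1],(560,180))]))
print(a,manip.current_eef_pos(),manip.current_clock())
for L,p in(((.105,0,.006),.03),((.12,0,.04),-.3)):
    print(solver.solve_ik(*tcp(pan(*L),PY,p)))
for psi in np.arange(-3.14,3.2,.4):
  ok=[solver.solve_ik(*tcp([.62-.035*np.cos(psi),-.011-.035*np.sin(psi),.215],psi,p)) for p in(-.3,.2,.7)]
  print(round(psi,2),[None if q is None else np.round(q,2).tolist() for q in ok])
E
```

```text
[ 0.4604622  -0.33366144  0.06147886] [-0.2773323   0.38590813  0.76208849]
grip 0.02151921935948455 59.999070167541504 [ 0.45910082 -0.33282324  0.05948046]
0.021943822449602093 [ 0.04257621  0.07602761 -2.22262761]
([0.3703152068234911, 0.30705024169470574, 0.1452], [3.141592653589793, 0, -0.115]) [0.37113839 0.30621098 0.14550146] 27.6917
[0.36918182 0.38744955 1.62728712 0.01527396 1.15345261 2.0486013 ]
[ 0.475517    0.22663295  1.84423576 -0.22447724  0.83187735  2.29294893]
-3.14 [[-0.12, 0.75, 0.71, -0.04, 1.98, -1.7], [-0.16, 0.28, 1.32, 0.03, 1.35, -1.73], [-0.22, -0.1, 1.85, 0.22, 0.71, -1.91]]
-2.74 [[-0.02, 0.71, 0.76, -0.13, 1.94, -2.02], [-0.15, 0.27, 1.32, 0.11, 1.38, -2.14], [-0.37, -0.05, 1.8, 0.59, 0.93, -2.59]]
-2.34 [[0.06, 0.62, 0.91, -0.21, 1.83, -2.34], [-0.15, 0.27, 1.32, 0.16, 1.43, -2.53], None]
-1.94 [[0.13, 0.49, 1.11, -0.26, 1.69, -2.66], None, None]
-1.54 [None, None, [-0.43, 0.37, 1.32, 0.63, 1.76, 2.7]]
-1.14 [None, [-0.15, 0.25, 1.35, 0.17, 1.65, 2.57], [-0.37, 0.51, 1.13, 0.51, 1.99, 2.44]]
-0.74 [[0.08, -0.01, 1.71, -0.23, 1.24, 2.45], [-0.15, 0.25
[... 482 characters left out ...]
 [-0.17, 0.25, 1.35, -0.17, 1.64, 0.54], [0.05, 0.58, 1.03, -0.54, 2.0, 0.65]]
1.26 [[-0.49, 0.22, 1.45, 0.3, 1.52, -0.21], [-0.17, 0.26, 1.34, -0.2, 1.57, 0.15], [0.11, 0.46, 1.21, -0.64, 1.76, 0.39]]
1.66 [[-0.45, 0.39, 1.24, 0.26, 1.66, -0.53], [-0.17, 0.26, 1.34, -0.19, 1.49, -0.25], [0.14, 0.31, 1.4, -0.7, 1.49, 0.13]]
2.06 [[-0.38, 0.54, 1.03, 0.2, 1.8, -0.84], [-0.17, 0.27, 1.33, -0.16, 1.42, -0.64], [0.12, 0.16, 1.58, -0.7, 1.2, -0.18]]
2.46 [[-0.29, 0.66, 0.85, 0.12, 1.91, -1.15], [-0.16, 0.27, 1.32, -0.1, 1.37, -1.04], [0.03, 0.02, 1.74, -0.57, 0.9, -0.61]]
2.86 [[-0.19, 0.74, 0.73, 0.03, 1.97, -1.47], [-0.16, 0.28, 1.32, -0.02, 1.35, -1.44], [-0.11, -0.08, 1.83, -0.18, 0.7, -1.3]]
```

View pics/w2.png

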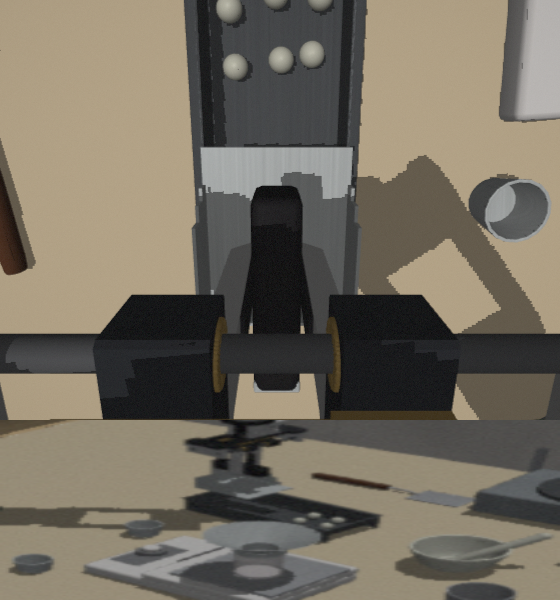

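```bash
python3 - <<'E'
from h import *
import pickle
p=.03
manip.line_to(*tcp(pan(-.026,0,.03),PY,p),speed=.2)
s=manip.line_to(*tcp(pan(-.026,0,.0025),PY,p),speed=.04,force_limit=5); manip.sleep(.05)
e=manip.current_eef_pos(); t=tcp(pan(-.026,0,.005),PY,p)[0]
print(s,e,np.array(e)-t,manip.current_ft_force())
lz=.005+np.clip(e[2]-t[2],-.002,.003)+.0003
for x,v in((.03,.12),(.075,.08),(.1035,.05)):
    s=manip.line_to(*tcp(pan(x,0,lz),PY,p),speed=v,force_limit=22)
    print(x,s,np.round(np.array(manip.current_eef_pos())-tcp(pan(x,0,lz),PY,p)[0],4),np.round(manip.current_ft_force(),1))
    if s: break
pickle.dump(lz,open("lz.pkl","wb"))
w=vision.get_image("wrist"); cv2.imwrite("pics/w3.png",w[:250,:,::-1]); print(lz,manip.current_clock())
E
```

```text
True [0.37138008 0.30677299 0.06172854] [-6.03181386e-04 -8.45789555e-05 -6.38843868e-06] [-0.22933226 -0.22754679  3.2337743 ]
0.03 False [-0.0001 -0.0001 -0.0003] [ 0.5 -0.1  0. ]
0.075 False [ 0.0002 -0.0002 -0.0003] [ 0.1  0.1 -0.8]
0.1035 False [ 0.0006 -0.0002 -0.0002] [ 0.1 -0.4 -3. ]
0.005293611561319641 30.8917
```

View pics/w3.png

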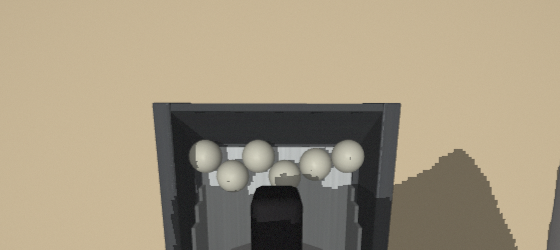

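All six balls lie along the lip (row ~155–175, columns 205–347) against the leaning wall. Tilting back along the wall.

```bash
python3 - <<'E'
from h import *
import pickle
lz=pickle.load(open("lz.pkl","rb"))
for a in(.08,.16,.24,.32):
    h=lz+.106*np.sin(a)+.001
    s=manip.line_to(*tcp(pan(.1035+.46*(h-.005)-.0015,0,h),PY,-a),speed=.06,force_limit=25)
    print(a,s,np.round(manip.current_ft_force(),1))
manip.sleep(.3)
w=vision.get_image("wrist"); s=vision.get_image("top")
cv2.imwrite("pics/w4.png",np.vstack([w[:,:,::-1],cv2.resize(s[200:245,130:200,::-1],(280,180)).repeat(2,1)[:,:560]]))
print(manip.current_clock())
E
```

```text
0.08 False [-0.3  0.6 -3. ]
0.16 False [ 0.5 -0.1 -3. ]
0.24 False [ 0.1 -0.1 -3.6]
0.32 False [ 0.2  0.1 -4.4]
32.3
```

View pics/w4.png

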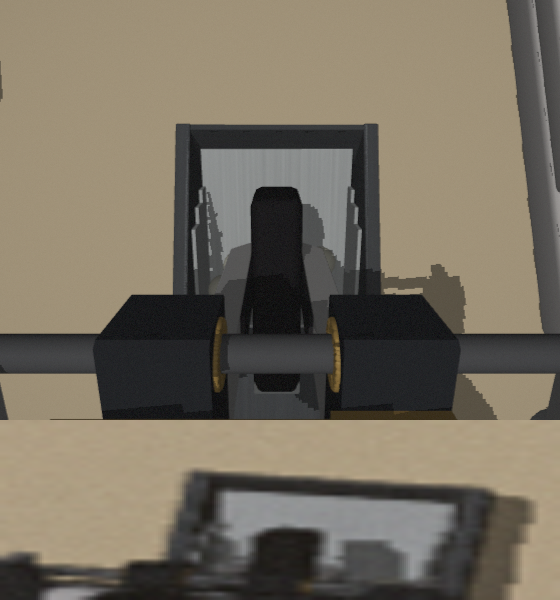

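Balls have rolled to the scoop's back; none remain visible at the lip/pan end. Lift and pour.

```bash
python3 - <<'E'
from h import *
C=np.array([.621,-.0115])
lip=lambda off,z:[C[0]-off,C[1],z]
manip.line_to(*tcp(pan(.112,0,.12),PY,-.32),speed=.12)
manip.line_to(*tcp(pan(.09,0,.27),PY,-.32),speed=.2)
w=vision.get_image("scene"); cv2.imwrite("pics/s4.png",w[:,:,::-1])
manip.line_to(*tcp(lip(.06,.27),0,-.32),speed=.22)
manip.line_to(*tcp(lip(.038,.232),0,-.2),speed=.12)
manip.line_to(*tcp(lip(.035,.208),0,.05),speed=.04)
manip.line_to(*tcp(lip(.033,.204),0,.5),speed=.035)
manip.line_to(*tcp(lip(.030,.206),0,.75),speed=.05)
manip.sleep(.4)
print(manip.current_ft_force(),manip.current_clock())
v=vision.get_image("scene"); t=vision.get_image("top"); cv2.imwrite("pics/s5.png",np.vstack([np.hstack([cv2.resize(q[130:270,230:410,::-1],(400,311)) for q in(w,v)]),cv2.resize(t[150:310,130:400,::-1],(480,284)).repeat(1,1)[:, :480] if 0 else cv2.copyMakeBorder(cv2.resize(t[150:310,130:400,::-1],(480,284)),0,0,0,320,0)]))
E
```

```text
[-0.75676018  0.75541842 -2.11809853] 38.85
```

View pics/s5.png

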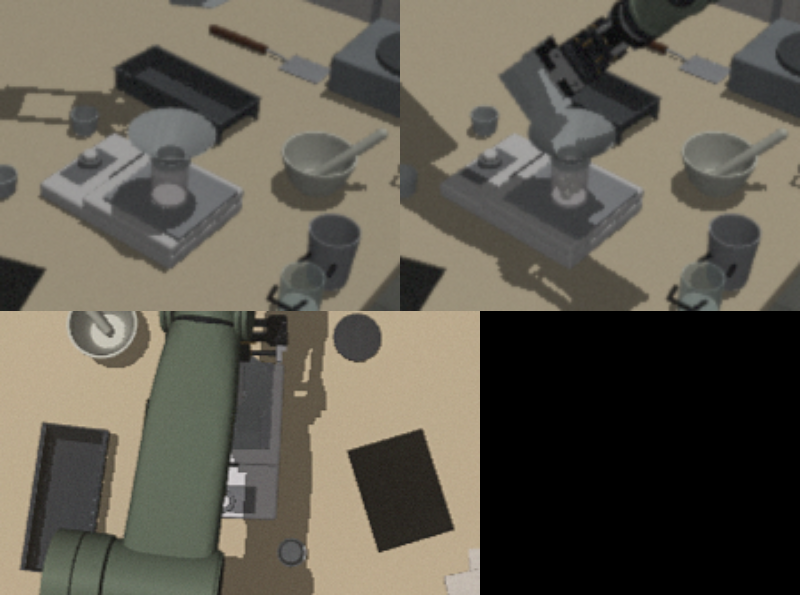

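Pan was empty on lifting, white balls show in the jar, no spills, and the scoop's weight is back to empty. Returning the scoop.

```bash
python3 - <<'E'
from h import *
m=[.4615,-.3245]; psi=.40
manip.line_to(*tcp([.55,-.0115,.28],0,.3),speed=.15)
manip.line_to([.43,-.10,.30],[np.pi,0,.1],speed=.2)
manip.move_pose([*m,.15],[np.pi,0,psi])
manip.line_to([*m,.068],speed=.15); manip.sleep(.1)
s=manip.line_to([*m,.0575],speed=.03,force_limit=5); manip.sleep(.1)
print(s,manip.current_eef_pos(),manip.current_ft_force())
manip.command_gripper(.06); manip.sleep(.2)
manip.command_gripper(.09)
manip.line_to([*m,.20],speed=.2)
manip.move_pose([.36,-.22,.35],[np.pi,0,.3]); manip.sleep(.1)
t=vision.get_image("top"); w=vision.get_image("scene")
cv2.imwrite("pics/e.png",np.vstack([cv2.resize(t[150:310,130:400,::-1],(540,320)),cv2.resize(w[150:290,170:410,::-1],(540,275))]))
print(manip.current_clock())
E
```

```text
True [ 0.46197753 -0.32532827  0.05961969] [-1.32084738 -0.37409688  4.34919094]
46.4
```

View pics/e.png

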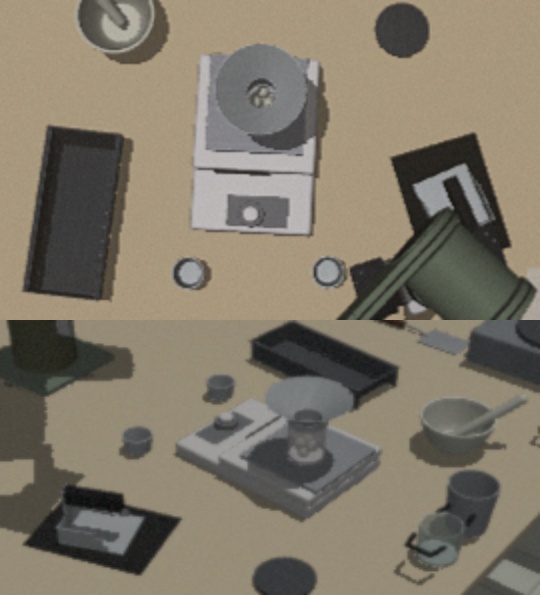

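Final picture: the balls are visible in the jar through the bore, the pan is empty, the scoop stands upright on its mat, and everything else is in place.

```bash
python3 -c "
from plant import order
print(order.sign_off())"
```

```text
the job is handed in; nothing more can be done
None
```

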